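# Make the sample rack up to four tins

### The arm

A 7-joint arm with a two-finger parallel gripper is mounted at the origin on the work surface. World frame = base frame: x ahead of the robot, y to its left, z up, the work surface at z = 0. Lengths are in m, angles in degrees, forces in N, time in s.
With the tool pointing down it reaches from about 0.425 to 0.875 m from the base axis. Payload 4.7 kg.
Tool frame: the origin (TCP) lies at the very end of the fingers, on their centre line; the grasp point (between the pads) lies 19 mm behind it; z points along the fingers, y is the direction in which the jaws open and shut (so a half turn about z gives the same grasp; the last joint's range is limited). The gripper opens to 85 mm and grips with 20 to 120 N. Pads are 22 mm wide; open, the fingers measure 114 mm over their backs; the gripper's body (76 mm by 85 mm) begins 54 mm behind the grasp point. The pads swing forward as they close: fully open they stand 13 mm farther back than shut.
Start: joints at [-73.447, 18.392, -4.016, 83.108, 1.295, 78.541, -3.26], TCP at [0.176, 0.626, 0.231] pointing down, gripper open.
Joint ranges: [-163.93, 163.93], [-17.29, 119.83], [-79.2, 71.16], [3.27, 140.29], [-89.18, 269.18], [5.43, 117.66], [-154.24, 154.24]. Speed limits (degrees/s): [147.25, 147.25, 180, 180, 180, 180, 180].

### API

Orientations are given as a 3x3 rotation matrix whose columns are the frame's x, y, z axes.
In Python, from cell import manip, imaging, order gives the robot as it stands.
- The arm moves only by the tool send_rows, never from a script. Its argument "series" is one flat list of numbers, 5 for each row, row after row: the opening, from 0 (shut) to 1 (fully open), then the shift along the tool's x, y, z in cm, then the turn about the tool's z in rad. In form: [hand, tx, ty, tz, roll, hand, tx, ty, tz, roll, ...]. A call has 1 to 5 rows; each row shifts and turns the pose as measured when the row begins, along the tool's axes as they then stand; what a row does not reach is not made up. A row lasts 1/8 s, in which the tool goes at most 62.5 mm and 10.7 degrees, less where a joint would pass 70% of its speed; a pose out of reach is approached as far as the arm can. A call with a gripper value outside its range is refused whole. The fingers move at their own pace and stop on an object; the grip force is fixed at half the most. Time passes only in rows, so rows that do not move let the fingers close. It gives the time, the measured TCP pose, the force and the opening at its end, in the units of the state.
- manip.state(): the state, without advancing time (a new reading comes with each control period).
- imaging.read_camera(name): name is "side" or "top" or "wrist"; returns a dict with "img" (400x640x3 uint8, red, green, blue), "fovy" (degrees; the focal length in pixels is half the picture's height over the tangent of half this angle, whatever the lens; pixels are square), "cx", "cy" (the principal point, pixels), "D" ([k1, k2, p1, p2, k3] as OpenCV has them; the pictures are not rectified), "R" (3x3) and "t" (3): a world point X has camera coordinates R X + t; the wrist camera has in their place "mount" (4x4, takes a point from camera to tool coordinates, whose origin is the TCP and whose axes are the flange's). Camera axes: x right, y down, z forward; pixel columns grow to the right and rows downward; lengths in m; the calibration is good to about 2 mm. A picture is of the moment at which its call begins: read the wrist's pose just before it. There is no depth.
- order.job_done(): hands the job in, once; it reports no verdict.
The state is a dict: "time_s": time; "joints": joint angles; "joint_vel": joint speeds; "joint_efforts": joint torques, N m; "eef_pos": TCP position; "orientation": TCP orientation; "force": force on the tool from outside, world axes, zero at the start; "wrist_torque": the same for the moment, N m; "opening": opening from 0.0 (shut) to 1.0 (fully open).
Only numpy, scipy, OpenCV 4.12 (cv2) and the standard library are available. Lean on these libraries where they do the work, as an engineer would, in place of code of your own. Each camera call takes 0.05 s, during which the arm holds its last target. There are 200 camera calls.

### The job

Two of the rack's five pockets already hold a sample tin; make it up to exactly four, one tin to a pocket, by sliding spare tins over the bench into empty pockets until they are fully home against the back stop. Push the tins flat on the bench, never lift or tip them, and leave the surplus tins, the weight, the jar and the die standing where they are.

Things in the scene. Friction and masses are not known exactly. Their poses are not given: they have to be found in the camera images.
- rack: fixed rack: teal back beam (30 x 385 mm, 24 high), the back stop of a row of five open-fronted pockets without floor; its place and yaw vary. Origin at bench level, mid-row, on the line through the centres of fully home tins; x points into the pockets (stop face at x = +33 mm), y along the row, z up. Pocket centres at y = -152, -76, 0, 76, 152 mm
- pocket1: one of the five alike pockets, in any of the five places, empty or holding a tin. Origin at bench level, at the centre of a fully home tin; x points into it, z up. Aluminium dividers, 5 mm thick, 18 high, shared with neighbours, 71 mm apart inside, run from the stop (x = +33 mm) out to x = -17.5 mm, ends rounded. A flat teal disc on the bench shows in an empty one
- pocket2: one of the five alike pockets, in any of the five places, empty or holding a tin. Origin at bench level, at the centre of a fully home tin; x points into it, z up. Aluminium dividers, 5 mm thick, 18 high, shared with neighbours, 71 mm apart inside, run from the stop (x = +33 mm) out to x = -17.5 mm, ends rounded. A flat teal disc on the bench shows in an empty one
- pocket3: one of the five alike pockets, in any of the five places, empty or holding a tin. Origin at bench level, at the centre of a fully home tin; x points into it, z up. Aluminium dividers, 5 mm thick, 18 high, shared with neighbours, 71 mm apart inside, run from the stop (x = +33 mm) out to x = -17.5 mm, ends rounded. A flat teal disc on the bench shows in an empty one
- pocket4: one of the five alike pockets, in any of the five places, empty or holding a tin. Origin at bench level, at the centre of a fully home tin; x points into it, z up. Aluminium dividers, 5 mm thick, 18 high, shared with neighbours, 71 mm apart inside, run from the stop (x = +33 mm) out to x = -17.5 mm, ends rounded. A flat teal disc on the bench shows in an empty one
- pocket5: one of the five alike pockets, in any of the five places, empty or holding a tin. Origin at bench level, at the centre of a fully home tin; x points into it, z up. Aluminium dividers, 5 mm thick, 18 high, shared with neighbours, 71 mm apart inside, run from the stop (x = +33 mm) out to x = -17.5 mm, ends rounded. A flat teal disc on the bench shows in an empty one
- tin1: closed round sample tin, bare aluminium with a yellow disc on its lid, 66 mm across, 28 mm high, about 180 g, standing on the bench or already in a pocket; all six are alike. Origin at the centre of its underside, z up
- tin2: closed round sample tin, bare aluminium with a yellow disc on its lid, 66 mm across, 28 mm high, about 180 g, standing on the bench or already in a pocket; all six are alike. Origin at the centre of its underside, z up
- tin3: closed round sample tin, bare aluminium with a yellow disc on its lid, 66 mm across, 28 mm high, about 180 g, standing on the bench or already in a pocket; all six are alike. Origin at the centre of its underside, z up
- tin4: closed round sample tin, bare aluminium with a yellow disc on its lid, 66 mm across, 28 mm high, about 180 g, standing on the bench or already in a pocket; all six are alike. Origin at the centre of its underside, z up
- tin5: closed round sample tin, bare aluminium with a yellow disc on its lid, 66 mm across, 28 mm high, about 180 g, standing on the bench or already in a pocket; all six are alike. Origin at the centre of its underside, z up
- tin6: closed round sample tin, bare aluminium with a yellow disc on its lid, 66 mm across, 28 mm high, about 180 g, standing on the bench or already in a pocket; all six are alike. Origin at the centre of its underside, z up
- weight: bystander: brass calibration weight with a knob, 40 mm across, 58 mm high, loose. Origin at the centre of its underside
- jar: bystander: amber glass jar with black cap, 44 mm across, 58 mm high, loose. Origin at the centre of its underside
- die: bystander: dark steel extrusion die, stepped cylinder with a foot 42 mm across and 12 mm high, 50 mm high in all, loose. Origin at the centre of its underside
There are look-alikes about, which are no part of the job. What is shaped like the tin3 but red is not meant. Leave any green or pink look-alike of the tin2 alone.

How it is judged (in metres and radians):
At the end, for the whole second after the job is handed in: Exactly four of the six tins stand in the rack, each flat on the bench (within 5 mm) with its centre within 5 mm of the fully-home line along the pocket; the other two stand outside, at least 60 mm in front of that line and within 30 mm of where they started; all tins at rest (((x of each of tin1, tin2, tin3, tin4 in the frame of rack above -0.005 m and x of each of tin5, tin6 in the frame of rack below -0.06 m) or (x of each of tin1, tin2, tin3, tin5 in the frame of rack above -0.005 m and x of each of tin4, tin6 in the frame of rack below -0.06 m) or (x of each of tin1, tin2, tin3, tin6 in the frame of rack above -0.005 m and x of each of tin4, tin5 in the frame of rack below -0.06 m) or (x of each of tin1, tin2, tin4, tin5 in the frame of rack above -0.005 m and x of each of tin3, tin6 in the frame of rack below -0.06 m) or (x of each of tin1, tin2, tin4, tin6 in the frame of rack above -0.005 m and x of each of tin3, tin5 in the frame of rack below -0.06 m) or (x of each of tin1, tin2, tin5, tin6 in the frame of rack above -0.005 m and x of each of tin3, tin4 in the frame of rack below -0.06 m) or (x of each of tin1, tin3, tin4, tin5 in the frame of rack above -0.005 m and x of each of tin2, tin6 in the frame of rack below -0.06 m) or (x of each of tin1, tin3, tin4, tin6 in the frame of rack above -0.005 m and x of each of tin2, tin5 in the frame of rack below -0.06 m) or (x of each of tin1, tin3, tin5, tin6 in the frame of rack above -0.005 m and x of each of tin2, tin4 in the frame of rack below -0.06 m) or (x of each of tin1, tin4, tin5, tin6 in the frame of rack above -0.005 m and x of each of tin2, tin3 in the frame of rack below -0.06 m) or (x of each of tin1, tin6 in the frame of rack below -0.06 m and x of each of tin2, tin3, tin4, tin5 in the frame of rack above -0.005 m) or (x of each of tin1, tin5 in the frame of rack below -0.06 m and x of each of tin2, tin3, tin4, tin6 in the frame of rack above -0.005 m) or (x of each of tin1, tin4 in the frame of rack below -0.06 m and x of each of tin2, tin3, tin5, tin6 in the frame of rack above -0.005 m) or (x of each of tin1, tin3 in the frame of rack below -0.06 m and x of each of tin2, tin4, tin5, tin6 in the frame of rack above -0.005 m) or (x of each of tin1, tin2 in the frame of rack below -0.06 m and x of each of tin3, tin4, tin5, tin6 in the frame of rack above -0.005 m)) and ((x of tin1 in the frame of rack between -0.005 and 0.005 m and y of tin1 in the frame of rack between -0.165 and 0.165 m and height (world z) of tin1 below 0.005 m) or distance of tin1 from where it was at the start of the episode below 0.03 m) and ((x of tin2 in the frame of rack between -0.005 and 0.005 m and y of tin2 in the frame of rack between -0.165 and 0.165 m and height (world z) of tin2 below 0.005 m) or distance of tin2 from where it was at the start of the episode below 0.03 m) and ((x of tin3 in the frame of rack between -0.005 and 0.005 m and y of tin3 in the frame of rack between -0.165 and 0.165 m and height (world z) of tin3 below 0.005 m) or distance of tin3 from where it was at the start of the episode below 0.03 m) and ((x of tin4 in the frame of rack between -0.005 and 0.005 m and y of tin4 in the frame of rack between -0.165 and 0.165 m and height (world z) of tin4 below 0.005 m) or distance of tin4 from where it was at the start of the episode below 0.03 m) and ((x of tin5 in the frame of rack between -0.005 and 0.005 m and y of tin5 in the frame of rack between -0.165 and 0.165 m and height (world z) of tin5 below 0.005 m) or distance of tin5 from where it was at the start of the episode below 0.03 m) and ((x of tin6 in the frame of rack between -0.005 and 0.005 m and y of tin6 in the frame of rack between -0.165 and 0.165 m and height (world z) of tin6 below 0.005 m) or distance of tin6 from where it was at the start of the episode below 0.03 m) and linear speed of each of tin1, tin2, tin3, tin4, tin5, tin6 below 0.01 m/s); the robot touches nothing.
It fails at once if a tin is lifted more than 10 mm off the bench or tipped more than 0.2 rad (height (world z) of any of tin1, tin2, tin3, tin4, tin5, tin6 above 0.01 m or angle between any of tin1, tin2, tin3, tin4, tin5, tin6's own z axis and vertical above 0.2 rad).
It fails at once if the weight, the jar or the die is moved more than 20 mm or tipped more than 0.3 rad (distance of any of weight, jar, die from where it was at the start of the episode above 0.02 m or angle between any of weight, jar, die's own z axis and vertical above 0.3 rad).
It also fails if it takes over 61 s, if anything falls off the work surface, if the arm or the gripper's body presses on something with over 40 N, if the wrist force passes 120 N, or if a joint passes its speed limit or range.

## Working session

There is one attempt and no reset: what is moved stays moved. The work goes in short steps, Python scripts to look and compute and a tool call to move; the robot and the scene stay as the last step left them, time stands still between calls to the robot, and variables do not carry over. Pictures are saved under pics/ and viewed, about 8 in all and at most 12, crops included, and the job is handed in when it is done.

Besides the shell and the picture viewer there is one more tool, called after ">>>" as name(argument=value, ...) on one line, values as JSON. send_rows: Moves the arm, as the interface text tells. Its arguments: {"type":"object","properties":{"series":{"type":"array","items":{"type":"number"}}},"required":["series"]}

```bash
ls; mkdir -p pics; cat > h.py <<'E'
import numpy as np, cv2
from cell import manip, imaging, order
def K(c):
    f=200/np.tan(np.radians(c["fovy"])/2); return np.array([[f,0,c["cx"]],[0,f,c["cy"]],[0,0,1.]])
def pix2w(c,px,z):
    u=cv2.undistortPoints(np.array(px,float).reshape(-1,1,2),K(c),np.array(c["D"],float)).reshape(-1,2)
    R=np.array(c["R"]);t=np.array(c["t"]); d=np.c_[u,np.ones(len(u))]@R; o=-R.T@t
    return o+d*((z-o[2])/d[:,2])[:,None]
def w2pix(c,X):
    return cv2.projectPoints(np.array(X,float).reshape(-1,3),cv2.Rodrigues(np.array(c["R"]))[0],np.array(c["t"]),K(c),np.array(c["D"],float))[0].reshape(-1,2)
def save(c,n): cv2.imwrite("pics/"+n,c["img"][...,::-1])
E
python3 - <<'E'
from h import *
s=manip.state();print(s)
for n in("top","side"):
    c=imaging.read_camera(n);save(c,n+"1.png");print(n,c["fovy"],c["D"],-np.array(c["R"]).T@c["t"])
E
```

```text
pics
{'time_s': 0.0, 'joints': array([-73.44795139,  18.43826397,  -4.01714232,  83.1760537 ,
         1.29500998,  78.54017762,  -3.26017815]), 'joint_vel': array([-0.03298377, -0.03105002,  0.01110468, -0.08905691, -0.05763313,
       -0.08746963, -0.01797638]), 'joint_efforts': array([ 4.23567553e-04, -4.93580854e+01, -3.81860062e-01, -3.14326286e+01,
        1.30736735e-02,  1.17635532e-02,  1.68406068e-06]), 'eef_pos': array([0.17625691, 0.62508182, 0.23022264]), 'orientation': array([[-9.62498256e-01,  2.71287530e-01, -4.28204527e-04],
       [ 2.71287852e-01,  9.62496463e-01, -1.86024728e-03],
       [-9.25165477e-05, -1.90665145e-03, -9.99998178e-01]]), 'force': array([-0.21692266, -0.39352629, -0.67039883]), 'wrist_torque': array([-0.01233885, -0.00139003, -0.01016268]), 'opening': 0.9983978564117568}
top 44.52748525201057 [-0.1206547  0.         0.         0.         0.       ] [0.38152027 0.00936415 1.16535302]
side 57.47813150300965 [-0.02033406  0.          0.          0.          0.        ] [ 0.13667569 -0.69763912  0.69269829]
```

View pics/top1.png

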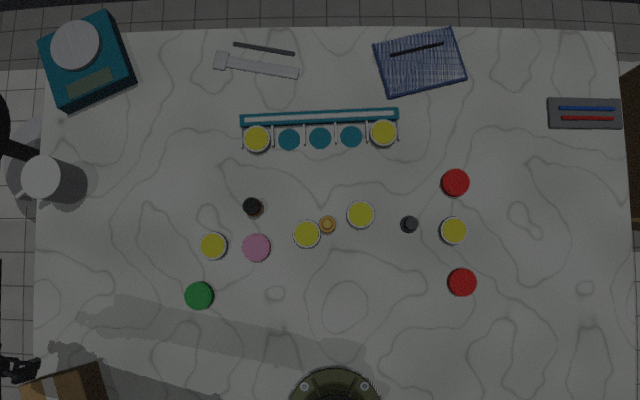

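View pics/side1.png

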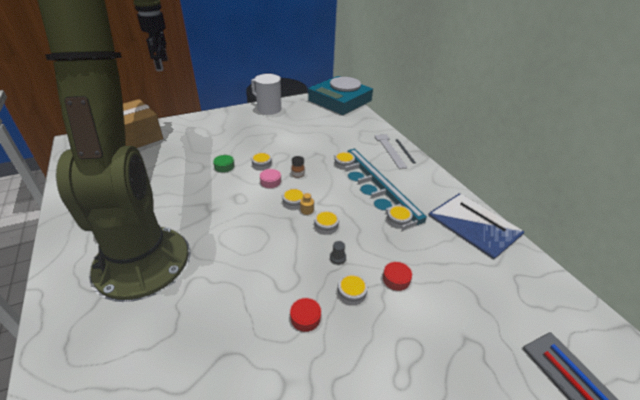

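The top view shows yellow tins in the rack at (257,138) and (383,132), with teal discs (empty pockets) at (289,139), (320,138) and (351,136). Loose yellow tins are at (213,245), (306,234), (360,214) and (453,230). The jar is at (252,206), the weight at (327,224) and the die at (409,224). Candidates to be confused: pink (257,247), green (199,295), red (455,182) and red (462,282). I'll choose the yellow tins at (306,234) and (360,214).

```bash
python3 - <<'E'
from h import *
c=imaging.read_camera("top");h=cv2.cvtColor(c["img"],cv2.COLOR_RGB2HSV)
def blobs(lo,hi,z,name,amin=40):
    m=cv2.inRange(h,lo,hi);n,l,st,ce=cv2.connectedComponentsWithStats(m)
    for i in range(1,n):
        if st[i,4]>amin and 100<ce[i,1]<330: print(name,st[i,4],ce[i].round(1),pix2w(c,ce[i],z)[0].round(4))
blobs((20,120,80),(35,255,255),.028,"yellow")
blobs((85,120,60),(105,255,255),0.,"teal")
blobs((10,90,40),(20,255,255),.05,"amber",15)
blobs((0,0,0),(179,255,55),.05,"dark",15)
cv2.imwrite("pics/crop.png",cv2.resize(c["img"][95:270,180:480,::-1],None,fx=2.6,fy=2.6,interpolation=cv2.INTER_CUBIC))
E
```

```text
yellow 401 [383.1 132. ] [ 0.6639 -0.1234  0.028 ]
yellow 399 [255.9 138.2] [0.6516 0.1801 0.028 ]
yellow 432 [360.1 213.9] [ 0.4687 -0.0652  0.028 ]
yellow 117 [326.2 223.3] [0.4473 0.0139 0.028 ]
yellow 424 [453.9 229.9] [ 0.4291 -0.2851  0.028 ]
yellow 440 [306.1 233.5] [0.4239 0.061  0.028 ]
yellow 422 [212.  245.1] [0.3979 0.2817 0.028 ]
teal 786 [319.  116.3] [0.7115 0.0298 0.    ]
teal 347 [350.8 136.3] [ 0.6606 -0.0476  0.    ]
teal 351 [288.7 139.2] [0.6549 0.1041 0.    ]
teal 353 [319.7 137.7] [0.6577 0.0284 0.    ]
amber 141 [327.1 223.9] [0.4447 0.0119 0.05  ]
amber 30 [635.5 219.5] [ 0.4466 -0.7305  0.05  ]
dark 2168 [631.9 133.3] [ 0.6584 -0.7389  0.05  ]
dark 1015 [ 13.  138.4] [0.6599 0.7901 0.05  ]
dark 249 [574.3 122.7] [ 0.6826 -0.5874  0.05  ]
dark 104 [584.8 110. ] [ 0.7149 -0.6179  0.05  ]
dark 94 [582.9 119.8] [ 0.6901 -0.6106  0.05  ]
dark 22 [371.5 120.6] [ 0.686  -0.0941  0.05  ]
dark 22 [393.  119.6] [ 0.688  -0.1449  0.05  ]
dark 258 [318.3 122.9] [0.6813 0.0306 0.05  ]
dark 26 [266.7 125.7] [0.6761 0.1519 0.05  ]
dark 21 [244.8 126.9] [0.674  0.2034 0.05  ]
dark 61 [377.2 143.3] [ 0.6314 -0.1064  0.05  ]
dark 63 [263.7 148.6] [0.6214 0.1583 0.05  ]
dark 1097 [ 69.4 184.7] [0.5417 0.6292 0.05  ]
dark 61 [443.8 187.5] [ 0.5265 -0.259   0.05  ]
dark 56 [ 25.8 197.9] [0.5109 0.7435 0.05  ]
dark 309 [252.7 206.8] [0.4853 0.1828 0.05  ]
dark 244 [408.5 224. ] [ 0.4428 -0.1745  0.05  ]
dark 64 [441.7 233. ] [ 0.4214 -0.2506  0.05  ]
dark 108 [634.9 230.4] [ 0.4202 -0.7271  0.05  ]
dark 37 [225.1 246.4] [0.3946 0.246  0.05  ]
dark 82 [2.000e-01 2.845e+02] [0.3004 0.8043 0.05  ]
dark 46 [449.4 280.8] [ 0.3123 -0.2658  0.05  ]
dark 81 [209.9 293.6] [0.2872 0.2802 0.05  ]
```

View pics/crop.png

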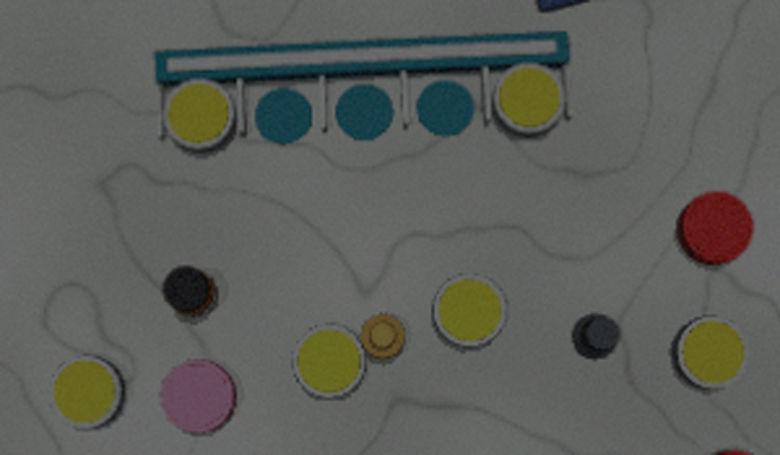

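The close crop confirms the choice: bare aluminium rims with yellow lids. The tin at (306,234) touches the weight, so I'm dropping it. I'll use the tin at (213,245), which is C at (0.398,0.282), and the one at (360,214), which is A at (0.469,-0.065). First I'll cross-check them with the side camera.

```bash
cat >> h.py <<'E'
def find(n,lo=(20,120,80),hi=(35,255,255),z=.028,amin=40):
    c=imaging.read_camera(n);m=cv2.inRange(cv2.cvtColor(c["img"],cv2.COLOR_RGB2HSV),lo,hi)
    _,_,st,ce=cv2.connectedComponentsWithStats(m)
    return [(pix2w(c,ce[i],z)[0,:2].round(4).tolist(),int(st[i,4])) for i in range(1,len(ce)) if st[i,4]>amin]
A0=np.radians(2.15); O=np.array([.6577,.0284,0])   # rack yaw, origin
def go(x,y,z,n,yaw=None):
    "yaw: direction (deg) of tool -x in world; prints per-row tool shift cm, roll"
    s=manip.state();R=s["orientation"];p=s["eef_pos"]
    cur=np.arctan2(-R[1,0],-R[0,0]);d=R.T@(np.array([x,y,z])-p)*100
    print("t",s["time_s"],"pos",p.round(4),"yaw",np.degrees(cur).round(1),"f",s["force"].round(1),"open",round(s["opening"],3))
    roll=0 if yaw is None else -(np.radians(yaw)-cur)
    print("total",d.round(2),"roll",round(roll,3))
    for i in range(n):   # row shifts in axes turned by i*roll/n
        a=roll*i/n; c,q=np.cos(a),np.sin(a)
        print([round(v,2) for v in ((c*d[0]+q*d[1])/n,(-q*d[0]+c*d[1])/n,d[2]/n,roll/n)])
E
python3 - <<'E'
from h import *
print(find("side"));print("pink",find("top",(145,50,60),(172,255,255)));print("teal",find("side",(85,120,60),(105,255,255),0))
go(.398,.282,.12,8)
E
```

```text
[([0.3969, 0.2865], 116), ([0.6526, 0.1849], 110), ([0.4244, 0.0639], 184), ([0.6639, -0.1198], 205), ([0.4685, -0.0619], 214), ([0.4283, -0.2827], 380)]
pink [([0.3936, 0.1787], 624)]
teal [([0.8934, 0.6846], 786), ([0.7125, 0.0506], 143), ([0.6537, 0.1107], 81), ([0.6567, 0.0344], 99), ([0.6604, -0.0428], 123), ([0.7284, -0.1301], 48)]
t 0.3 pos [0.1763 0.6255 0.231 ] yaw -15.7 f [-0.1  0.4  0.3] open 1.0
total [-30.65 -27.04  11.11] roll 0
[np.float64(-3.83), np.float64(-3.38), np.float64(1.39), 0.0]
[np.float64(-3.83), np.float64(-3.38), np.float64(1.39), 0.0]
[np.float64(-3.83), np.float64(-3.38), np.float64(1.39), 0.0]
[np.float64(-3.83), np.float64(-3.38), np.float64(1.39), 0.0]
[np.float64(-3.83), np.float64(-3.38), np.float64(1.39), 0.0]
[np.float64(-3.83), np.float64(-3.38), np.float64(1.39), 0.0]
[np.float64(-3.83), np.float64(-3.38), np.float64(1.39), 0.0]
[np.float64(-3.83), np.float64(-3.38), np.float64(1.39), 0.0]
```

>>> send_rows(series=[1, -3.8, -3.4, 1.4, 0, 1, -3.8, -3.4, 1.4, 0, 1, -3.8, -3.4, 1.4, 0, 1, -3.8, -3.4, 1.4, 0, 1, -3.8, -3.4, 1.4, 0])

```text
time_s: 0.92
eef_pos: [0.3137, 0.4091, 0.159]
orientation: [[-0.965, 0.263, -0.0], [0.263, 0.965, 0.004], [0.001, 0.004, -1.0]]
force: [0.6, -0.2, 0.6]
opening: 1.0
```

```bash
python3 -c "
from h import *
go(.398,.283,.10,4)"
```

```text
t 0.925 pos [0.3137 0.4091 0.159 ] yaw -15.2 f [ 0.6 -0.2  0.6] open 1.0
total [-11.45  -9.98   5.85] roll 0
[np.float64(-2.86), np.float64(-2.5), np.float64(1.46), 0.0]
[np.float64(-2.86), np.float64(-2.5), np.float64(1.46), 0.0]
[np.float64(-2.86), np.float64(-2.5), np.float64(1.46), 0.0]
[np.float64(-2.86), np.float64(-2.5), np.float64(1.46), 0.0]
```

>>> send_rows(series=[1, -2.9, -2.5, 1.4, 0, 1, -2.9, -2.5, 1.4, 0, 1, -2.9, -2.5, 1.4, 0, 1, -2.6, -2.3, 1.4, 0, 1, 0, 0, 0, 0])

```text
time_s: 1.55
eef_pos: [0.4014, 0.2759, 0.1007]
orientation: [[-0.963, 0.27, 0.001], [0.27, 0.963, 0.004], [0.0, 0.004, -1.0]]
force: [-0.3, -0.1, 0.3]
opening: 1.0
```

```bash
python3 -c "
from h import *
go(.398,.283,.006,4,-10)
s=manip.state();c=imaging.read_camera('wrist');save(c,'w1.png');print(c['mount'],c['fovy'])"
```

```text
t 1.55 pos [0.4014 0.2759 0.1007] yaw -15.7 f [-0.3 -0.1  0.3] open 1.0
total [0.52 0.55 9.47] roll -0.099
[np.float64(0.13), np.float64(0.14), np.float64(2.37), np.float64(-0.02)]
[np.float64(0.13), np.float64(0.14), np.float64(2.37), np.float64(-0.02)]
[np.float64(0.12), np.float64(0.14), np.float64(2.37), np.float64(-0.02)]
[np.float64(0.12), np.float64(0.15), np.float64(2.37), np.float64(-0.02)]
[[ 4.93607345e-04 -9.62210963e-01 -2.72304645e-01  7.00730768e-02]
 [ 9.99999734e-01  3.28967362e-04  6.50268789e-04  7.76669140e-04]
 [-5.36116417e-04 -2.72304894e-01  9.62210870e-01 -1.42613515e-01]
 [ 0.00000000e+00  0.00000000e+00  0.00000000e+00  1.00000000e+00]] 67.23133861911357
```

View pics/w1.png

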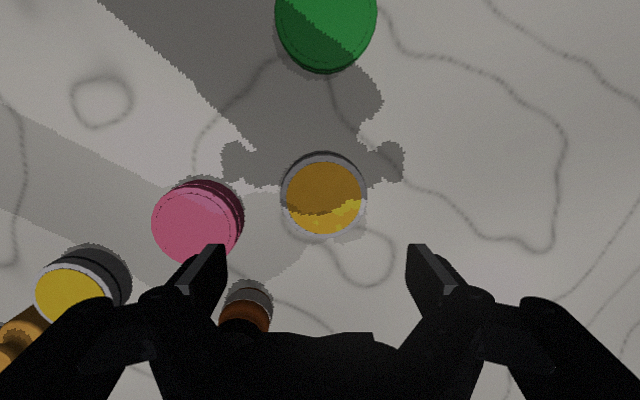

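The wrist view shows the yellow tin C at (323,197), between pink (197,225) and green (327,20), and roughly centred between the jaws sideways. I'll compute its position from this camera.

```bash
cat >> h.py <<'E'
def wristcam():
    s=manip.state();c=imaging.read_camera("wrist");M=np.array(c["mount"])
    T=np.eye(4);T[:3,:3]=s["orientation"];T[:3,3]=s["eef_pos"];W=np.linalg.inv(T@M);c["R"]=W[:3,:3];c["t"]=W[:3,3];return c
E
python3 - <<'E'
from h import *
c=wristcam();print(pix2w(c,[[323,197]],.028), pix2w(c,[[197,225],[327,20]],.028))
E
```

```text
[[0.39521912 0.28630172 0.028     ]] [[0.39076066 0.18767518 0.028     ]
 [0.28220316 0.31957044 0.028     ]]
```

>>> send_rows(series=[1, 0.3, 0.3, 1.0, 0, 1, 0.3, 0.3, 2.2, 0, 1, 0, 0, 2.5, 0, 1, 0, 0, 2.2, 0, 1, 0, 0, 0, 0])

```text
time_s: 2.28
eef_pos: [0.3926, 0.2959, 0.0209]
orientation: [[-0.967, 0.254, 0.003], [0.254, 0.967, 0.011], [0.0, 0.012, -1.0]]
force: [-1.2, 0.2, 0.7]
opening: 0.997
```

```bash
python3 -c "
from h import *
go(.397,.284,.006,1)"
```

```text
t 2.275 pos [0.3926 0.2959 0.0209] yaw -14.7 f [-1.2  0.2  0.7] open 0.997
total [-0.73 -1.06  1.48] roll 0
[np.float64(-0.73), np.float64(-1.06), np.float64(1.48), 0.0]
```

>>> send_rows(series=[1, -0.4, -0.9, 0, 0, 1, 0, 0, 0, 0, 1, 0, 0, 0, 0])

```text
time_s: 2.65
eef_pos: [0.395, 0.2876, 0.0229]
orientation: [[-0.968, 0.252, 0.005], [0.253, 0.967, 0.014], [-0.002, 0.015, -1.0]]
force: [-0.3, 0.2, -0.2]
opening: 1.002
```

```bash
python3 -c "
from h import *
go(.397,.284,.006,1);print(find('top'))"
```

```text
t 2.65 pos [0.395  0.2876 0.0229] yaw -14.6 f [-0.3  0.2 -0.2] open 1.002
total [-0.28 -0.32  1.69] roll 0
[np.float64(-0.28), np.float64(-0.32), np.float64(1.69), 0.0]
[([0.6638, -0.1232], 401), ([0.6516, 0.1801], 399), ([0.4687, -0.0653], 433), ([0.4497, 0.0119], 98), ([0.4292, -0.2851], 425), ([0.424, 0.0611], 439), ([0.4143, 0.2698], 66)]
```

>>> send_rows(series=[1, -0.2, -0.3, 0.8, 0, 1, 0, 0, 0.7, 0, 1, 0, 0, 0, 0, 0.6, 0, 0, 0, 0, 0.6, 0, 0, 0, 0])

```text
time_s: 3.32
eef_pos: [0.3969, 0.2843, 0.0075]
orientation: [[-0.967, 0.253, 0.006], [0.253, 0.967, 0.014], [-0.002, 0.015, -1.0]]
force: [-0.5, -0.1, 4.0]
opening: 0.745
```

>>> send_rows(series=[0.5, 0, 0, 0, 0, 0.5, 0, 0, 0, 0, 0.5, 0, 0, 0, 0])

```text
time_s: 3.7
eef_pos: [0.3969, 0.2843, 0.0075]
orientation: [[-0.967, 0.253, 0.006], [0.253, 0.967, 0.015], [-0.002, 0.016, -1.0]]
force: [-0.3, -0.2, 0.5]
opening: 0.749
```

```bash
python3 -c "
from h import *
go(.55,.268,.007,5)"
```

```text
t 3.7 pos [0.3969 0.2843 0.0075] yaw -14.6 f [-0.3 -0.2  0.5] open 0.749
total [-15.23   2.29   0.12] roll 0
[np.float64(-3.05), np.float64(0.46), np.float64(0.02), 0.0]
[np.float64(-3.05), np.float64(0.46), np.float64(0.02), 0.0]
[np.float64(-3.05), np.float64(0.46), np.float64(0.02), 0.0]
[np.float64(-3.05), np.float64(0.46), np.float64(0.02), 0.0]
[np.float64(-3.05), np.float64(0.46), np.float64(0.02), 0.0]
```

>>> send_rows(series=[0.5, -1.5, 0.2, 0, 0, 0.5, -2.5, 0.4, 0, 0, 0.5, -2.5, 0.4, 0, 0, 0.5, -2, 0.3, 0, 0, 0.5, 0, 0, 0, 0])

```text
time_s: 4.32
eef_pos: [0.4844, 0.276, 0.0076]
orientation: [[-0.968, 0.251, 0.004], [0.251, 0.968, 0.015], [-0.0, 0.015, -1.0]]
force: [3.3, -1.1, 3.9]
opening: 0.748
```

```bash
python3 -c "
from h import *
go(.552,.265,.007,3)"
```

```text
t 4.325 pos [0.4844 0.276  0.0076] yaw -14.5 f [ 3.3 -1.1  3.9] open 0.748
total [-6.82  0.63  0.07] roll 0
[np.float64(-2.27), np.float64(0.21), np.float64(0.02), 0.0]
[np.float64(-2.27), np.float64(0.21), np.float64(0.02), 0.0]
[np.float64(-2.27), np.float64(0.21), np.float64(0.02), 0.0]
```

Works well. I'll continue, then turn the jaws to the rack yaw on the way.

>>> send_rows(series=[0.5, -2.2, 0.2, 0, 0, 0.5, -2.3, 0.2, 0, 0, 0.5, -2.2, 0, 0, -0.1, 0.5, 0, -1.5, 0, -0.1, 0.5, 0, -2, 0, -0.1])

```text
time_s: 4.95
eef_pos: [0.5429, 0.2348, 0.0077]
orientation: [[-0.998, -0.065, -0.002], [-0.065, 0.998, 0.02], [0.001, 0.02, -1.0]]
force: [-1.1, 2.2, 2.6]
opening: 0.748
```

```bash
python3 -c "
from h import *
print(pix2w(imaging.read_camera('top'),[[0,0]],0)[0][:0]); go(.565,.103,.007,5,2.15)"
```

```text
[]
t 5.0 pos [0.5432 0.2307 0.0076] yaw 3.7 f [-0.2 -0.5  3.4] open 0.745
total [ -1.36 -12.88  -0.17] roll 0.027
[np.float64(-0.27), np.float64(-2.58), np.float64(-0.03), np.float64(0.01)]
[np.float64(-0.29), np.float64(-2.57), np.float64(-0.03), np.float64(0.01)]
[np.float64(-0.3), np.float64(-2.57), np.float64(-0.03), np.float64(0.01)]
[np.float64(-0.31), np.float64(-2.57), np.float64(-0.03), np.float64(0.01)]
[np.float64(-0.33), np.float64(-2.57), np.float64(-0.03), np.float64(0.01)]
```

>>> send_rows(series=[0.5, -0.5, -2.3, 0, 0, 0.5, -0.6, -2.6, 0, 0, 0.5, -0.4, -2.6, 0, 0, 0.5, -0.2, -2.5, 0, 0, 0.5, 0, -1.5, 0, 0])

```text
time_s: 5.62
eef_pos: [0.5669, 0.1258, 0.0079]
orientation: [[-0.998, -0.065, 0.001], [-0.065, 0.997, 0.029], [-0.003, 0.028, -1.0]]
force: [-1.1, 3.2, 3.2]
opening: 0.746
```

```bash
python3 -c "
from h import *
go(.568,.103,.007,3,2.15)"
```

```text
t 5.625 pos [0.5669 0.1258 0.0079] yaw 3.7 f [-1.1  3.2  3.2] open 0.746
total [ 0.04 -2.28  0.02] roll 0.028
[np.float64(0.01), np.float64(-0.76), np.float64(0.01), np.float64(0.01)]
[np.float64(0.01), np.float64(-0.76), np.float64(0.01), np.float64(0.01)]
[np.float64(-0.0), np.float64(-0.76), np.float64(0.01), np.float64(0.01)]
```

>>> send_rows(series=[0.5, 0, -1.2, 0, 0.015, 0.5, 0, -0.9, 0, 0.015, 0.5, 0, 0, 0, 0, 0.9, 0, 0, 0, 0, 0.9, 0, 0, 0, 0])

```text
time_s: 6.25
eef_pos: [0.5669, 0.1041, 0.0065]
orientation: [[-0.999, -0.033, -0.001], [-0.033, 0.999, 0.028], [-0.0, 0.028, -1.0]]
force: [0.7, -0.5, 0.2]
opening: 0.903
```

```bash
python3 -c "
from h import *
go(.53,.103,.06,4,2.15)"
```

```text
t 6.25 pos [0.5669 0.1041 0.0065] yaw 1.9 f [ 0.7 -0.5  0.2] open 0.903
total [ 3.69  0.16 -5.35] roll -0.005
[np.float64(0.92), np.float64(0.04), np.float64(-1.34), np.float64(-0.0)]
[np.float64(0.92), np.float64(0.04), np.float64(-1.34), np.float64(-0.0)]
[np.float64(0.92), np.float64(0.04), np.float64(-1.34), np.float64(-0.0)]
[np.float64(0.92), np.float64(0.04), np.float64(-1.34), np.float64(-0.0)]
```

>>> send_rows(series=[0.9, 0, 0, -1.5, 0, 0.9, 0, 0, -2.5, 0, 0.5, 1.5, 0, -2, 0, 0, 3, 0, 0, 0, 0, 3, 0, 0, 0])

```text
time_s: 6.88
eef_pos: [0.4923, 0.1, 0.0715]
orientation: [[-0.999, -0.033, 0.001], [-0.033, 0.999, 0.027], [-0.002, 0.027, -1.0]]
force: [-0.3, 0.2, -0.9]
opening: 0.263
```

```bash
python3 -c "
from h import *
go(.50,.104,.01,4,2.15);print(find('top'),find('side'));c=wristcam();save(c,'w2.png')
m=cv2.inRange(cv2.cvtColor(c['img'],cv2.COLOR_RGB2HSV),(15,120,80),(35,255,255));_,_,st,ce=cv2.connectedComponentsWithStats(m)
for i in range(1,len(ce)):
  if st[i,4]>200: print(ce[i],pix2w(c,ce[i],.028))"
```

```text
t 6.875 pos [0.4923 0.1    0.0715] yaw 1.9 f [-0.3  0.2 -0.9] open 0.263
total [-0.77  0.21  6.16] roll -0.005
[np.float64(-0.19), np.float64(0.05), np.float64(1.54), np.float64(-0.0)]
[np.float64(-0.19), np.float64(0.05), np.float64(1.54), np.float64(-0.0)]
[np.float64(-0.19), np.float64(0.05), np.float64(1.54), np.float64(-0.0)]
[np.float64(-0.19), np.float64(0.05), np.float64(1.54), np.float64(-0.0)]
[([0.6639, -0.1232], 402), ([0.6516, 0.1802], 397), ([0.4687, -0.0652], 431), ([0.4467, 0.0129], 85), ([0.4291, -0.2852], 426), ([0.4278, 0.0405], 63)] [([0.6526, 0.1849], 110), ([0.5686, 0.1077], 139), ([0.4243, 0.064], 183), ([0.6638, -0.1198], 206), ([0.4686, -0.062], 216), ([0.4281, -0.2826], 382)]
[253.67438062 110.70950177] [[0.42194881 0.06326434 0.028     ]]
[167.49200561 147.67769986] [[0.44531875 0.01101566 0.028     ]]
[ 46.75912519 179.38506787] [[ 0.46708139 -0.06360262  0.028     ]]
[316.00734619 315.50596878] [[0.563035   0.10495179 0.028     ]]
```

>>> send_rows(series=[0, 0, 0.3, 2, 0, 0, 0, 0, 2.5, 0, 0, 0, 0, 1.5, 0, 0, 0, 0, 0, 0])

```text
time_s: 7.52
eef_pos: [0.4972, 0.1057, 0.0128]
orientation: [[-0.999, -0.034, 0.008], [-0.033, 0.999, 0.029], [-0.009, 0.028, -1.0]]
force: [0.0, -0.3, 0.6]
opening: 0.001
```

```bash
python3 -c "
from h import *
go(.604,.105,.01,5,1)"
```

```text
t 7.525 pos [0.4972 0.1057 0.0128] yaw 1.9 f [ 0.  -0.3  0.6] open 0.001
total [-10.67  -0.43   0.37] roll 0.016
[np.float64(-2.13), np.float64(-0.09), np.float64(0.07), np.float64(0.0)]
[np.float64(-2.13), np.float64(-0.08), np.float64(0.07), np.float64(0.0)]
[np.float64(-2.14), np.float64(-0.07), np.float64(0.07), np.float64(0.0)]
[np.float64(-2.14), np.float64(-0.07), np.float64(0.07), np.float64(0.0)]
[np.float64(-2.14), np.float64(-0.06), np.float64(0.07), np.float64(0.0)]
```

>>> send_rows(series=[0, -0.8, -0.2, 0.1, 0, 0, -1, -0.05, 0.1, 0, 0, -1, 0, 0, 0, 0, -1.2, 0, 0, 0, 0, 0, 0, 0, 0])

```text
time_s: 8.15
eef_pos: [0.5431, 0.1046, 0.0136]
orientation: [[-0.999, -0.033, 0.013], [-0.033, 0.999, 0.03], [-0.014, 0.029, -0.999]]
force: [-0.7, -0.7, -0.3]
opening: 0.001
```

```bash
python3 -c "
from h import *
go(.604,.105,.01,5,2);print(find('side'))"
```

```text
t 8.15 pos [0.5431 0.1046 0.0136] yaw 1.9 f [-0.7 -0.7 -0.3] open 0.001
total [-6.08 -0.17  0.43] roll -0.002
[np.float64(-1.22), np.float64(-0.03), np.float64(0.09), np.float64(-0.0)]
[np.float64(-1.22), np.float64(-0.04), np.float64(0.09), np.float64(-0.0)]
[np.float64(-1.22), np.float64(-0.04), np.float64(0.09), np.float64(-0.0)]
[np.float64(-1.22), np.float64(-0.04), np.float64(0.09), np.float64(-0.0)]
[np.float64(-1.22), np.float64(-0.04), np.float64(0.09), np.float64(-0.0)]
[([0.6526, 0.1849], 110), ([0.5886, 0.1049], 120), ([0.4246, 0.0638], 185), ([0.6639, -0.1198], 203), ([0.4684, -0.0619], 216), ([0.4282, -0.2827], 381)]
```

>>> send_rows(series=[0, 0.6, 0, 0, 0, 0, 0, -0.55, 0.2, 0, 0, -0.4, 0, 0.2, 0, 0, -1.2, 0, 0, 0, 0, -1.2, 0, 0, 0])

```text
time_s: 8.82
eef_pos: [0.5638, 0.0996, 0.0089]
orientation: [[-0.999, -0.034, 0.01], [-0.033, 0.999, 0.03], [-0.011, 0.029, -1.0]]
force: [0.6, 0.7, 0.4]
opening: -0.004
```

```bash
python3 -c "
from h import *
go(.604,.105,.01,1,2);print(find('side'))"
```

```text
t 8.825 pos [0.5638 0.0996 0.0089] yaw 1.9 f [0.6 0.7 0.4] open -0.004
total [-4.04  0.41 -0.06] roll -0.002
[np.float64(-4.04), np.float64(0.41), np.float64(-0.06), np.float64(-0.0)]
[([0.6582, 0.1824], 82), ([0.6118, 0.1012], 83), ([0.4246, 0.0637], 184), ([0.6639, -0.1198], 205), ([0.4686, -0.062], 216), ([0.4281, -0.2826], 382)]
```

```bash
python3 -c "
from h import *
a=imaging.read_camera('side');b=wristcam()
f=cv2.resize(a['img'][130:260,270:450],None,fx=4,fy=4,interpolation=cv2.INTER_CUBIC)[:, :640]
g=np.vstack([f[:,:640][:290+0],cv2.resize(b['img'],(480,300)) if 0 else b['img'][100:]]) 
cv2.imwrite('pics/m3.png',g[...,::-1])
print(g.shape)"
```

```text
(590, 640, 3)
```

View pics/m3.png

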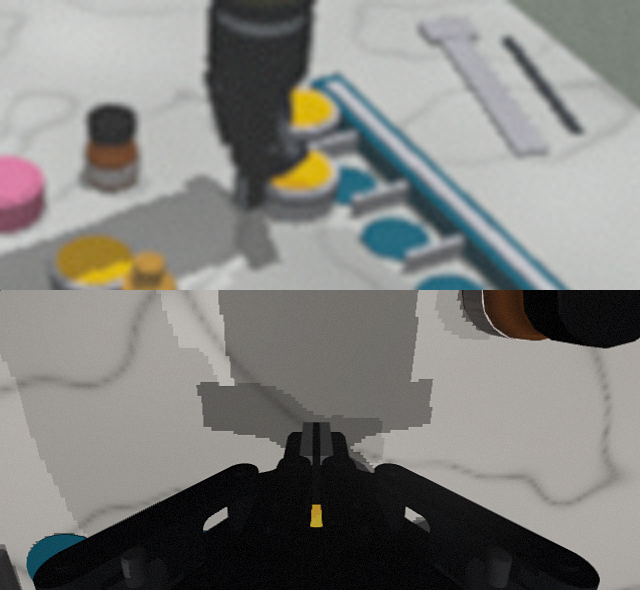

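The side crop (upper half) shows tin C flat at about (300,180), entering the left-centre pocket, with the fingers hiding part of the lid. I'll back off to measure it cleanly.

>>> send_rows(series=[0, 2, 0, 0, 0, 0, 2.5, 0, 0, 0, 0, 0, 0, 0, 0])

```text
time_s: 9.35
eef_pos: [0.5186, 0.098, 0.0083]
orientation: [[-0.999, -0.033, 0.011], [-0.033, 0.999, 0.029], [-0.012, 0.029, -1.0]]
force: [0.4, -0.1, 0.2]
opening: 0.004
```

```bash
python3 -c "
from h import *
go(.604,.105,.01,1,2);print(find('side'))"
```

```text
t 9.35 pos [0.5186 0.098  0.0083] yaw 1.9 f [ 0.4 -0.1  0.2] open 0.004
total [-8.56  0.42 -0.05] roll -0.002
[np.float64(-8.56), np.float64(0.42), np.float64(-0.05), np.float64(-0.0)]
[([0.6524, 0.1848], 111), ([0.6102, 0.1092], 135), ([0.4245, 0.0639], 184), ([0.6639, -0.1198], 205), ([0.4685, -0.0619], 214), ([0.4282, -0.2827], 381)]
```

>>> send_rows(series=[0, -1, 0.75, 0, 0, 0, -1.5, 0, -0.1, 0, 0, -1.5, 0, -0.1, 0, 0, -0.5, 0, 0, 0, 0, 0, 0, 0, 0])

```text
time_s: 10.02
eef_pos: [0.5722, 0.1101, 0.0126]
orientation: [[-0.999, -0.034, 0.018], [-0.034, 0.999, 0.031], [-0.019, 0.03, -0.999]]
force: [-0.9, 0.2, 0.9]
opening: 0.001
```

```bash
python3 -c "
from h import *
go(.609,.107,.01,3,2)"
```

```text
t 10.025 pos [0.5722 0.1101 0.0126] yaw 1.9 f [-0.9  0.2  0.9] open 0.001
total [-3.66 -0.45  0.31] roll -0.001
[np.float64(-1.22), np.float64(-0.15), np.float64(0.1), np.float64(-0.0)]
[np.float64(-1.22), np.float64(-0.15), np.float64(0.1), np.float64(-0.0)]
[np.float64(-1.22), np.float64(-0.15), np.float64(0.1), np.float64(-0.0)]
```

>>> send_rows(series=[0, -1, -0.15, 0.1, 0, 0, -1, -0.15, 0.1, 0, 0, -0.9, -0.1, 0, 0, 0, -0.6, 0, 0, 0, 0, 0, 0, 0, 0])

```text
time_s: 10.65
eef_pos: [0.6093, 0.1072, 0.0105]
orientation: [[-0.999, -0.034, 0.017], [-0.034, 0.999, 0.031], [-0.018, 0.03, -0.999]]
force: [0.1, 0.5, -0.8]
opening: -0.003
```

```bash
python3 -c "
from h import *
go(.613,.107,.01,3,2)"
```

```text
t 10.65 pos [0.6093 0.1072 0.0105] yaw 1.9 f [ 0.1  0.5 -0.8] open -0.003
total [-0.37 -0.04  0.06] roll -0.001
[np.float64(-0.12), np.float64(-0.01), np.float64(0.02), np.float64(-0.0)]
[np.float64(-0.12), np.float64(-0.01), np.float64(0.02), np.float64(-0.0)]
[np.float64(-0.12), np.float64(-0.01), np.float64(0.02), np.float64(-0.0)]
```

Nothing has stopped it yet, so I'll nudge until the force rises.

>>> send_rows(series=[0, -0.3, 0, 0, 0, 0, -0.3, 0, 0, 0, 0, -0.2, 0, 0, 0])

```text
time_s: 11.02
eef_pos: [0.6109, 0.1071, 0.0098]
orientation: [[-0.999, -0.035, 0.003], [-0.034, 0.999, 0.03], [-0.004, 0.029, -1.0]]
force: [-4.7, -0.8, 3.0]
opening: -0.001
```

>>> send_rows(series=[0, 2, 0, -1, 0, 0, 4, 0, -3, 0, 0, 4, -3, -3, 0, 0.5, 3, -5, -1, 0, 1, 2, -5, 0, 0])

```text
time_s: 11.65
eef_pos: [0.4648, -0.0288, 0.0883]
orientation: [[-0.999, -0.045, 0.009], [-0.044, 0.999, 0.031], [-0.011, 0.031, -0.999]]
force: [0.6, -0.0, -0.1]
opening: 0.42
```

```bash
python3 -c "
from h import *
print(find('side'),find('top'));go(.469,-.064,.1,4,-15)"
```

```text
[([0.6521, 0.1854], 113), ([0.6545, 0.1098], 131), ([0.4246, 0.0637], 186), ([0.6639, -0.1198], 205), ([0.4686, -0.0621], 215), ([0.4282, -0.2827], 381)] [([0.6638, -0.1232], 402), ([0.6516, 0.1801], 398), ([0.6548, 0.105], 404), ([0.4292, -0.2851], 426), ([0.4241, 0.0611], 439)]
t 11.75 pos [ 0.4632 -0.0336  0.0875] yaw 2.0 f [ 0.3 -0.1 -0.2] open 0.596
total [-0.48 -3.02 -1.33] roll 0.296
[np.float64(-0.12), np.float64(-0.76), np.float64(-0.33), np.float64(0.07)]
[np.float64(-0.18), np.float64(-0.74), np.float64(-0.33), np.float64(0.07)]
[np.float64(-0.23), np.float64(-0.73), np.float64(-0.33), np.float64(0.07)]
[np.float64(-0.28), np.float64(-0.71), np.float64(-0.33), np.float64(0.07)]
```

Tin C is home: the top view gives (0.6548,0.105), against 0.6546 on the home line. Next is tin A.

>>> send_rows(series=[1, -0.1, -0.7, 0, 0.1, 1, -0.2, -0.7, 0, 0.1, 1, -0.2, -0.6, 0, 0.09, 1, -0.2, -0.4, 0, 0, 1, 0, 0, 0, 0])

```text
time_s: 12.38
eef_pos: [0.4699, -0.058, 0.0881]
orientation: [[-0.966, 0.26, 0.012], [0.26, 0.965, 0.031], [-0.004, 0.033, -0.999]]
force: [-0.3, -0.5, -0.9]
opening: 1.002
```

```bash
python3 -c "
from h import *
go(.468,-.064,.025,3)"
```

```text
t 12.375 pos [ 0.4699 -0.058   0.0881] yaw -15.1 f [-0.3 -0.5 -0.9] open 1.002
total [ 0.05 -0.84  6.29] roll 0
[np.float64(0.02), np.float64(-0.28), np.float64(2.1), 0.0]
[np.float64(0.02), np.float64(-0.28), np.float64(2.1), 0.0]
[np.float64(0.02), np.float64(-0.28), np.float64(2.1), 0.0]
```

>>> send_rows(series=[1, 0, -0.5, 1.5, 0, 1, 0, -0.4, 2, 0, 1, 0, -0.2, 1.5, 0, 1, 0, 0, 0, 0])

```text
time_s: 12.88
eef_pos: [0.4668, -0.0666, 0.0339]
orientation: [[-0.967, 0.256, 0.011], [0.256, 0.966, 0.031], [-0.002, 0.032, -0.999]]
force: [-0.6, -0.4, 0.1]
opening: 1.001
```

```bash
python3 -c "
from h import *
go(.468,-.064,.007,3)"
```

```text
t 12.875 pos [ 0.4668 -0.0666  0.0339] yaw -14.9 f [-0.6 -0.4  0.1] open 1.001
total [-0.05  0.19  2.7 ] roll 0
[np.float64(-0.02), np.float64(0.06), np.float64(0.9), 0.0]
[np.float64(-0.02), np.float64(0.06), np.float64(0.9), 0.0]
[np.float64(-0.02), np.float64(0.06), np.float64(0.9), 0.0]
```

>>> send_rows(series=[1, 0, 0.1, 1.0, 0, 1, 0, 0.1, 1.0, 0, 1, 0, 0, 0.5, 0, 1, 0, 0, 0, 0, 1, 0, 0, 0, 0])

```text
time_s: 13.5
eef_pos: [0.4687, -0.0633, 0.0081]
orientation: [[-0.967, 0.255, 0.012], [0.255, 0.966, 0.031], [-0.004, 0.033, -0.999]]
force: [0.2, 0.0, -0.1]
opening: 1.004
```

>>> send_rows(series=[0.5, 0, 0, 0, 0, 0.5, 0, 0, 0, 0, 0.5, 0, 0, 0, 0, 0.5, 0, 0, 0, 0])

```text
time_s: 14.0
eef_pos: [0.4693, -0.0635, 0.0092]
orientation: [[-0.967, 0.255, 0.014], [0.256, 0.966, 0.031], [-0.006, 0.034, -0.999]]
force: [0.3, 0.2, -1.3]
opening: 0.743
```

```bash
python3 -c "
from h import *
go(.55,-.052,.008,4,2.15)"
```

```text
t 14.0 pos [ 0.4693 -0.0635  0.0092] yaw -14.8 f [ 0.3  0.2 -1.3] open 0.743
total [-7.51  3.17  0.27] roll -0.296
[np.float64(-1.88), np.float64(0.79), np.float64(0.07), np.float64(-0.07)]
[np.float64(-1.93), np.float64(0.65), np.float64(0.07), np.float64(-0.07)]
[np.float64(-1.97), np.float64(0.51), np.float64(0.07), np.float64(-0.07)]
[np.float64(-2.0), np.float64(0.36), np.float64(0.07), np.float64(-0.07)]
```

>>> send_rows(series=[0.5, -1.5, 0.5, 0.1, -0.05, 0.5, -2, 0.6, 0.1, -0.1, 0.5, -2, 0.5, 0, -0.1, 0.5, -2, 0.3, 0, -0.05, 0.5, 0, 0, 0, 0])

```text
time_s: 14.62
eef_pos: [0.5385, -0.0563, 0.0093]
orientation: [[-0.999, -0.048, -0.007], [-0.048, 0.998, 0.034], [0.005, 0.034, -0.999]]
force: [0.3, -0.3, 0.4]
opening: 0.748
```

```bash
python3 -c "
from h import *
go(.59,-.0492,.008,3,2.15);print(find('side'))"
```

```text
t 14.625 pos [ 0.5385 -0.0563  0.0093] yaw 2.8 f [ 0.3 -0.3  0.4] open 0.748
total [-5.18  0.45  0.12] roll 0.011
[np.float64(-1.73), np.float64(0.15), np.float64(0.04), np.float64(0.0)]
[np.float64(-1.73), np.float64(0.16), np.float64(0.04), np.float64(0.0)]
[np.float64(-1.72), np.float64(0.16), np.float64(0.04), np.float64(0.0)]
[([0.4244, 0.0639], 184), ([0.5323, -0.0518], 140), ([0.6638, -0.1198], 206), ([0.4282, -0.2827], 381)]
```

>>> send_rows(series=[0.5, -1.3, 0.15, 0, 0, 0.5, -1.7, 0.15, 0.1, 0.01, 0.5, -1.7, 0.15, 0.1, 0, 0.5, -0.5, 0, 0, 0, 0.5, 0, 0, 0, 0])

```text
time_s: 15.3
eef_pos: [0.5801, -0.0515, 0.0099]
orientation: [[-0.999, -0.029, -0.026], [-0.03, 0.999, 0.037], [0.024, 0.038, -0.999]]
force: [0.9, -0.4, 0.2]
opening: 0.743
```

```bash
python3 -c "
from h import *
go(.613,-.0483,.008,3,2.15)"
```

```text
t 15.3 pos [ 0.5801 -0.0515  0.0099] yaw 1.7 f [ 0.9 -0.4  0.2] open 0.743
total [-3.3   0.22  0.11] roll -0.007
[np.float64(-1.1), np.float64(0.07), np.float64(0.04), np.float64(-0.0)]
[np.float64(-1.1), np.float64(0.07), np.float64(0.04), np.float64(-0.0)]
[np.float64(-1.1), np.float64(0.07), np.float64(0.04), np.float64(-0.0)]
```

>>> send_rows(series=[0.5, -1.1, 0.1, 0.15, 0, 0.5, -1.2, 0.1, 0.15, 0, 0.5, -0.9, 0, 0.1, 0, 0.5, 0, 0, 0, 0, 0.5, 0, 0, 0, 0])

```text
time_s: 15.92
eef_pos: [0.6041, -0.0494, 0.0103]
orientation: [[-0.999, -0.024, -0.042], [-0.026, 0.999, 0.04], [0.041, 0.041, -0.998]]
force: [0.0, 0.4, 1.8]
opening: 0.749
```

```bash
python3 -c "
from h import *
go(.613,-.0483,.008,1,2.15)"
```

```text
t 15.925 pos [ 0.6041 -0.0494  0.0103] yaw 1.5 f [0.  0.4 1.8] open 0.749
total [-0.9   0.08  0.2 ] roll -0.011
[np.float64(-0.9), np.float64(0.08), np.float64(0.2), np.float64(-0.01)]
```

>>> send_rows(series=[0.5, -0.9, 0.05, 0.2, 0, 0.5, 0, 0, 0, 0, 0.86, 0, 0, 0, 0, 0.86, 0, 0, 0, 0, 0.86, 0, 0, -1, 0])

```text
time_s: 16.55
eef_pos: [0.609, -0.0495, 0.0182]
orientation: [[-0.998, -0.023, -0.052], [-0.025, 0.999, 0.041], [0.051, 0.042, -0.998]]
force: [-0.8, 0.9, 0.1]
opening: 0.861
```

```bash
python3 -c "
from h import *
go(.613,-.0483,.008,1,2.15);print(find('side'))"
```

```text
t 16.55 pos [ 0.609  -0.0495  0.0182] yaw 1.4 f [-0.8  0.9  0.1] open 0.861
total [-0.45  0.06  1.  ] roll -0.013
[np.float64(-0.45), np.float64(0.06), np.float64(1.0), np.float64(-0.01)]
[([0.6526, 0.1849], 110), ([0.6482, 0.1143], 86), ([0.4243, 0.064], 183), ([0.6078, -0.0449], 154), ([0.6638, -0.1198], 206), ([0.4281, -0.2826], 382)]
```

>>> send_rows(series=[0.86, 0, 0, -2, 0, 0.86, 0, 0, -2.5, 0, 0.5, 1.5, 0, -1, 0, 0, 3, 0, 0, 0, 0, 2.5, 0, 0, 0])

```text
time_s: 17.23
eef_pos: [0.5461, -0.0546, 0.0871]
orientation: [[-0.999, -0.023, -0.04], [-0.025, 0.999, 0.04], [0.039, 0.041, -0.998]]
force: [0.3, 0.6, 0.5]
opening: 0.219
```

```bash
python3 -c "
from h import *
go(.54,-.0515,.012,3,2.15);print(find('side'))"
```

```text
t 17.225 pos [ 0.5461 -0.0546  0.0871] yaw 1.4 f [0.3 0.6 0.5] open 0.219
total [0.3  0.02 7.54] roll -0.013
[np.float64(0.1), np.float64(0.01), np.float64(2.51), np.float64(-0.0)]
[np.float64(0.1), np.float64(0.01), np.float64(2.51), np.float64(-0.0)]
[np.float64(0.1), np.float64(0.01), np.float64(2.51), np.float64(-0.0)]
[([0.4243, 0.064], 183), ([0.6105, -0.0467], 183), ([0.664, -0.1197], 204), ([0.4282, -0.2827], 381)]
```

>>> send_rows(series=[0, 0.6, 0, 1.5, 0, 0, 0.3, 0, 2.5, 0, 0, 0.2, 0, 2.5, 0, 0, 0, 0, 1, 0, 0, 0, 0, 0, 0])

```text
time_s: 17.9
eef_pos: [0.5314, -0.0521, 0.012]
orientation: [[-0.999, -0.022, -0.038], [-0.024, 0.999, 0.041], [0.037, 0.041, -0.998]]
force: [0.1, -0.3, -0.1]
opening: 0.004
```

```bash
python3 -c "
from h import *
go(.566,-.0507,.010,3,2.15)"
```

```text
t 17.9 pos [ 0.5314 -0.0521  0.012 ] yaw 1.4 f [ 0.1 -0.3 -0.1] open 0.004
total [-3.46  0.06  0.08] roll -0.014
[np.float64(-1.15), np.float64(0.02), np.float64(0.03), np.float64(-0.0)]
[np.float64(-1.15), np.float64(0.01), np.float64(0.03), np.float64(-0.0)]
[np.float64(-1.15), np.float64(0.01), np.float64(0.03), np.float64(-0.0)]
```

>>> send_rows(series=[0, -1.3, 0.1, 0, -0.01, 0, -1.5, 0.02, 0, 0, 0, -1.3, 0, -0.05, 0, 0, -1.2, 0, -0.05, 0, 0, 0, 0, 0, 0])

```text
time_s: 18.52
eef_pos: [0.5918, -0.0489, 0.0141]
orientation: [[-0.999, -0.034, -0.032], [-0.036, 0.999, 0.04], [0.03, 0.042, -0.999]]
force: [-0.6, 0.4, 1.1]
opening: 0.0
```

```bash
python3 -c "
from h import *
go(.616,-.048,.010,3,2.15);print(find('side'))"
```

```text
t 18.525 pos [ 0.5918 -0.0489  0.0141] yaw 2.0 f [-0.6  0.4  1.1] open 0.0
total [-2.44 -0.01  0.34] roll -0.002
[np.float64(-0.81), np.float64(-0.0), np.float64(0.11), np.float64(-0.0)]
[np.float64(-0.81), np.float64(-0.0), np.float64(0.11), np.float64(-0.0)]
[np.float64(-0.81), np.float64(-0.0), np.float64(0.11), np.float64(-0.0)]
[([0.6526, 0.1849], 110), ([0.6476, 0.119], 63), ([0.4245, 0.0637], 185), ([0.6381, -0.0563], 102), ([0.6637, -0.12], 205), ([0.4281, -0.2826], 382)]
```

>>> send_rows(series=[0, -0.8, 0, 0.1, 0, 0, -0.9, 0, 0.1, 0, 0, -0.6, 0, 0, 0, 0, -0.3, 0, 0, 0, 0, -0.2, 0, 0, 0])

```text
time_s: 19.2
eef_pos: [0.6166, -0.0482, 0.0107]
orientation: [[-0.999, -0.033, -0.041], [-0.035, 0.999, 0.041], [0.039, 0.043, -0.998]]
force: [-10.2, 0.6, 8.2]
opening: 0.001
```

Stop contact is felt (-10 N). I'll back off and lift clear.

>>> send_rows(series=[0, 2, 0, 0, 0, 0, 3, 0, -2, 0, 0, 3, -2, -5, 0, 0, 0, -4, -5, 0, 0, 0, -5, -5, 0])

```text
time_s: 19.82
eef_pos: [0.5453, -0.1589, 0.1737]
orientation: [[-0.998, -0.043, -0.043], [-0.045, 0.998, 0.043], [0.041, 0.045, -0.998]]
force: [0.6, 0.3, 0.0]
opening: -0.0
```

>>> send_rows(series=[0, 0, -6, -2, 0, 0, 0, -6, -2, 0, 0, 0, -6, 0, 0, 0, 0, -4, 0, 0, 0, 0, 0, 0, 0])

```text
time_s: 20.45
eef_pos: [0.5599, -0.389, 0.2104]
orientation: [[-0.999, -0.041, -0.027], [-0.042, 0.999, 0.034], [0.025, 0.035, -0.999]]
force: [-0.8, -0.0, 0.0]
opening: 0.002
```

```bash
python3 -c "
from h import *
go(0,0,0,0);
for n in ('top','side'):
  h=find(n);print(n,h)
  for p,a in h:
    d=np.array(p)-(O[:2] if n=='top' else [.6583,.0326]);print((np.array([[np.cos(A0),np.sin(A0)],[-np.sin(A0),np.cos(A0)]])@d*1000).round(1),end=' ')
print(find('top',(145,50,60),(172,255,255)))
c=imaging.read_camera('top');cv2.imwrite('pics/end.png',cv2.resize(c['img'][95:300,180:480,::-1],None,fx=2.6,fy=2.6,interpolation=cv2.INTER_CUBIC))"
```

```text
t 20.45 pos [ 0.5599 -0.389   0.2104] yaw 2.4 f [-0.8 -0.   0. ] open 0.002
total [53.78 40.38 23.83] roll 0
top [([0.6638, -0.1233], 400), ([0.6608, -0.0489], 403), ([0.6516, 0.1801], 398), ([0.6547, 0.1049], 402), ([0.4475, 0.0128], 134), ([0.4302, -0.2838], 394), ([0.4241, 0.0611], 440)]
[   0.4 -151.8] [  0.2 -77.4] [ -0.4 151.8] [-0.1 76.6] [-210.6   -7.7] [-239.1 -303.4] [-232.2   41.4] side [([0.6526, 0.1849], 110), ([0.6547, 0.1098], 130), ([0.4243, 0.064], 183), ([0.6611, -0.0449], 173), ([0.6639, -0.1198], 203), ([0.4282, -0.2826], 380)]
[  0.  152.4] [-0.7 77.3] [-232.7   40.2] [ -0.1 -77.6] [-1.000e-01 -1.525e+02] [-241.8 -306.3] [([0.3935, 0.1783], 630)]
```

View pics/end.png

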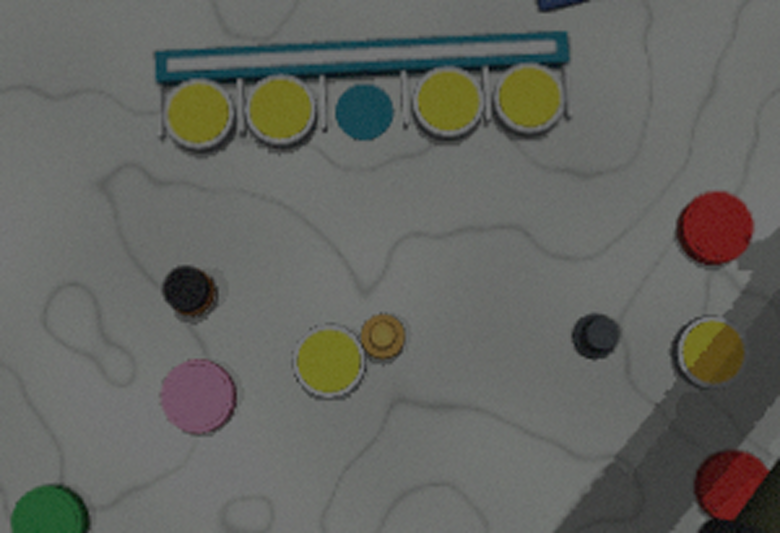

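The end view shows four tins home at crop pixels (200,115), (281,110), (448,102) and (529,98), with the centre pocket empty. The surplus tins, weight, jar and die haven't moved. The arm is at rest and touching nothing, so I'm handing in.

```bash
python3 -c "
from h import *
print(manip.state()['joint_vel'].round(2));print(order.job_done())"
```

```text
[-0.72 -0.35 -0.18  0.24  0.13  0.06 -0.  ]
the job is handed in; nothing more can be done
None
```

The rack now holds exactly four tins and I've handed the job in, after about 20 s of the 61 s allowed. I gripped the spare tins at (0.398, 0.282) and (0.469, -0.065), slid them flat over the bench to the pockets at y = +76 and -76 mm, and pushed them in with the shut fingers until the force rose. The centre pocket stays empty.

**Home position:** the last check put all four tins within 0.7 mm of the home line, by both the top and the side camera. The limit is 5 mm.

**Everything else:** the surplus tin by the weight reads the same as at the start. The other one reads about 1.7 mm off from the top, where the arm's shadow falls across its lid, and unchanged from the side. The weight, jar, die and look-alikes look unmoved in the last picture. For those, only the weight and the pink look-alike were measured again, both within about 1 mm.

**What disagreed:**
- The two cameras differ by 2–5 mm in absolute y, so I placed the tins relative to the ones already home.
- The first tin drifted 2–3 mm sideways while being pushed, and I re-aimed twice.
- The tool tilted up to about 0.07 rad along the way. The tins looked flat in the pictures, but I did not measure their tilt.

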